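Hold the locker lid open for its gas strut

TASK

Undo the T-handle latch on the aluminium boat locker with a quarter turn anticlockwise (seen from above), raise the lid and hold it open at 60 degrees from shut, so that the fitter can offer up the gas strut. The lid falls shut by itself, so finish with the gripper still holding it there, with nothing else propping it, and leave the loose things on the bench alone.

Things in the scene. Friction and masses are not known exactly. Their poses are not given: they have to be found in the camera images.
- locker: Bare-aluminium welded box fixed to the bench: 250 mm deep (its x), 360 mm wide (its y), 120 mm high to its rim, 125 mm with the shut lid; low fixing lugs stick out 19 mm at the foot of both ends. Origin: centre of its underside, on the bench. x axis: from the latch side (towards the robot) to the hinge side, turned up to 0.35 rad either way; z up.
- hinge (a point): Middle of the lid's hinge axis, along the locker's upper rear edge. It lies at (129, 0, 122) mm in the locker's frame; the hinge axis runs along the locker's y. Fixed.
- lid: Flat bare-aluminium lid, 261 mm (hinge axis to free front edge) by 370 mm by 3 mm, with an 18 mm skirt turned down at front and both ends. It carries the latch; 0.65 to 1.05 kg with it. Origin: middle of the hinge axis; shut, its axes are those of the locker; the lid reaches along its own -x and its top lies 3 mm above the hinge axis. The hinge is nearly free of friction: let go, it falls shut.
- lid_angle (a joint): Opening angle of the lid, rad: 0 shut, growing as the front edge rises, 1.047 at 60 degrees, stop at 1.85. While the latch is done up it cannot rise by more than about 0.015.
- lid_front (a point): Middle of the lid's free front edge, on its top: (-261, 0, 3) mm in the lid's frame.
- latch (a joint): Turn of the T-handle, rad: about 0 to 0.25 done up (black bar about parallel to the lid's front edge), growing anticlockwise seen from above, stop at 1.571 (bar pointing from front to rear). The steel tongue under the lid clears the locker's rim at about 1.15. Friction 0.12 N m; it stays where it is left.
- grip (a point): Middle of the black grip bar of the T-handle: bar 68 mm long, 13 mm wide, 16 mm high, on a 14 mm round steel shank at its middle. The bar's underside stands 29 mm above the lid, its middle 37 mm. The shank is square to the lid, at (-211, 0) mm in the lid's frame. The point's y axis runs along the bar, its z axis along the shank, out of the lid.
- strut: Bystander: black and steel gas strut lying on the bench to one side of the locker, 268 mm long, 18 mm thick. Origin under its middle.
- tape: Bystander: yellow tape measure, 75 by 40 by 50 mm, standing on the bench beside the locker. Origin under its middle.
- angle: Bystander: offcut of aluminium angle, 160 mm long, 40 by 40 mm, lying on the bench beside the locker. Origin under its middle.
- spray: Bystander: spray can, 54 mm diameter, 150 mm high, standing on the bench beside the locker. Origin under its middle.

How it is judged (in metres and radians):
On the way:
1. the latch is undone: T-handle turned past 1.05 rad (value of joint latch above 1.05 rad), for 0.1 s.
At the end, for the whole second after the job is handed in: The lid stands still at 60 degrees from shut, give or take 5 degrees (0.96 to 1.134 rad), held by the gripper's fingers (on the T-handle or the lid) with more than 0.5 N, and no loose thing touches it (value of joint lid_angle between 0.96 and 1.134 rad and velocity of joint lid_angle between -0.05 and 0.05 rad/s and contact force between the fingers and lid above 0.5 N and contact force between each of strut, tape, angle, spray and lid below 0.1 N); the arm keeps its last pose, push and grip.
It fails at once if a loose thing on the bench is moved by more than 25 mm (distance of any of strut, tape, angle, spray from where it was at the start of the episode above 0.025 m).
It also fails if it takes over 42 s, if anything falls off the work surface, if the arm or the gripper's body presses on something with over 40 N, if the wrist force passes 120 N, or if a joint passes its speed limit or range.

ROBOT

A 7-joint arm with a two-finger parallel gripper is mounted at the origin on the work surface. World frame = base frame: x ahead of the robot, y to its left, z up, the work surface at z = 0. Lengths are in m, angles in degrees, forces in N, time in s.
With the tool pointing down it reaches from about 0.425 to 0.875 m from the base axis. Payload 4.7 kg.
Tool frame: the origin (TCP) lies between the finger pads; the fingertips stand env.tip_reach ahead of it and the grasp point (between the pads) lies 2 mm behind it (env.tip_reach is the distance from the TCP to the fingertips, in m); z points along the fingers, y is the line along which they close (so a half turn about z gives the same grasp; the last joint's range is limited). The gripper opens to 87 mm and grips with 3 to 60 N. Pads are 19 mm wide; open, the fingers measure 117 mm over their backs; the gripper's body (75 mm by 190 mm) begins 51 mm behind the grasp point.
Start: joints at [-71.958, 18.392, -4.016, 83.108, 1.295, 78.541, -3.26], TCP at [0.193, 0.621, 0.24] pointing down, gripper open.
Joint ranges: [-163.93, 163.93], [-17.29, 119.83], [-79.2, 71.16], [3.27, 140.29], [-89.18, 269.18], [5.43, 117.66], [-154.24, 154.24]. Speed limits (degrees/s): [147.25, 147.25, 180, 180, 180, 180, 180].

INTERFACE

Orientations are given as [roll, pitch, yaw] about the fixed x, y, z axes, in that order (R = Rz(yaw) Ry(pitch) Rx(roll)).
In Python, from cell import env, read_camera gives the robot as it stands. The module is installed in compiled form; this text tells all that it offers.
- The arm moves only by the tool handwheel, called after "Call:" by a JSON object that holds its "fn" and its "kwargs", one argument or row to a line. Schema: {"type":"object","properties":{"deltas":{"type":"object","properties":{"x":{"type":"array","items":{"type":"number"},"minItems":1,"maxItems":8},"y":{"type":"array","items":{"type":"number"},"minItems":1,"maxItems":8},"z":{"type":"array","items":{"type":"number"},"minItems":1,"maxItems":8},"yaw":{"type":"array","items":{"type":"number"},"minItems":1,"maxItems":8},"jaw":{"type":"array","items":{"type":"number"},"minItems":1,"maxItems":8}},"additionalProperties":false,"required":["x","y","z","yaw","jaw"]},"squeeze":{"type":"number"},"only":{"type":"string"},"quiet":{"type":"boolean"},"lines":{"type":"string"}},"required":["deltas"],"additionalProperties":false}. deltas is an object with one list for each field, all of the same length, 1 to 8, a row being the entries at one place: x, y, z (the shift in m), yaw (a turn about the tool's z in degrees), jaw (the finger opening in m); each row is the pose to reach, as a shift and turn from the pose commanded when the call began, along the tool's axes at that moment; what a row does not reach only later rows make up. A row lasts 1/12 s, in which the tool goes at most 0.0417 m and 7.16 degrees, less where a joint would pass 70% of its speed; a pose out of reach is approached as far as the arm can. The fingers move at their own pace and stop on an object; squeeze is the grip in N (left out, the last holds). Time passes only in rows, so rows that do not move let the fingers close. The tool returns the time, the measured TCP pose, the force, the opening and the grip force at its end. only (a regular expression) keeps the lines of the reply that match it, lines (a string "A,B") keeps lines A to B, and quiet returns only ok. Input that does not fit is refused with a message, and nothing moves.
- env.get_obs(): the state, without advancing time (a new reading comes with each control period).
- read_camera(name): name is "scene" or "side" or "wrist"; returns a dict with "color" (420x560x3 uint8, blue, green, red), "fx", "fy", "cx", "cy" (pixels), "world_from_camera" (4x4, takes a point from camera to world coordinates). Camera axes: x right, y down, z forward; pixel columns grow to the right and rows downward; lengths in m; the calibration is good to about 2 mm. A picture is of the moment at which its call begins. There is no depth.
- env.sign_off(): hands the job in; it is judged then, once.
The state is a dict: "time_s": time; "qpos": joint angles; "joint_velocities": joint speeds; "effort": joint torques, N m; "tool_pos": TCP position; "tool_rot": TCP orientation; "force": force on the tool from outside, world axes, zero at the start; "wrist_torque": the same for the moment, N m; "grip_width": finger opening in m; "grasp_force": force on a finger pad.
Only numpy, scipy, OpenCV 4.12 (cv2) and the standard library are available. Lean on these libraries where they do the work, as an engineer would, in place of code of your own. Each camera call takes 0.05 s, during which the arm holds its last target. There are 200 camera calls.

## Working session

There is one attempt and no reset: what is moved stays moved. The work goes in short steps, Python scripts to look and compute and a tool call to move; the robot and the scene stay as the last step left them, time stands still between calls to the robot, and variables do not carry over. Pictures are saved under pics/ and viewed, at most 10 in all, crops included, and the job is handed in when it is done.

```bash
mkdir -p pics
```

Run:
```python
from cell import env, read_camera
import cv2, numpy as np
for n in("scene","side"):
    c=read_camera(n); cv2.imwrite(f"pics/{n}0.png",c["color"]); print(n,c["fx"],c["fy"],c["cx"],c["cy"]);print(np.round(c["world_from_camera"],4).tolist())
o=env.get_obs(); print(o, env.tip_reach)
```

```text
scene 466.09152400305425 466.09152400305425 282.4226354424909 215.3009182464556
[[-0.7152, 0.538, -0.4461, 1.2288], [0.6989, 0.5519, -0.4549, 0.7587], [0.0015, -0.6372, -0.7707, 1.2809], [0.0, 0.0, 0.0, 1.0]]
side 380.14602827346306 380.14602827346306 282.90859874711873 214.93407122987264
[[0.9008, -0.3167, 0.297, 0.2357], [-0.4341, -0.6491, 0.6246, -0.6261], [-0.005, -0.6916, -0.7223, 0.9318], [0.0, 0.0, 0.0, 1.0]]
{'time_s': 0.1, 'qpos': array([-71.95668703,  18.43479444,  -4.01509589,  83.16675017,
         1.2944957 ,  78.5407476 ,  -3.26200553]), 'joint_velocities': array([-0.06593846, -0.15262479,  0.050388  , -0.13997175,  0.02053844,
        0.05968606, -0.11323353]), 'effort': array([-3.49109187e-04, -4.92575848e+01, -4.06058980e-01, -3.13396847e+01,
       -6.43136096e-02,  3.95264919e-02,  6.95698509e-05]), 'tool_pos': array([0.19250615, 0.62036134, 0.23858118]), 'tool_rot': array([-1.79902908e+02,  5.04258557e-03,  1.62763741e+02]), 'force': array([ 0.1002988 ,  1.37910887, -0.12437615]), 'wrist_torque': array([-0.0193121 ,  0.01959949,  0.02511349]), 'grasp_force': 0.0, 'grip_width': 0.08677208807471314} 0.017
```

View pics/scene0.png

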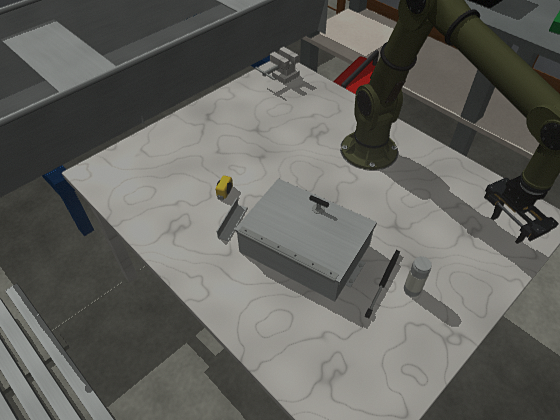

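View pics/side0.png

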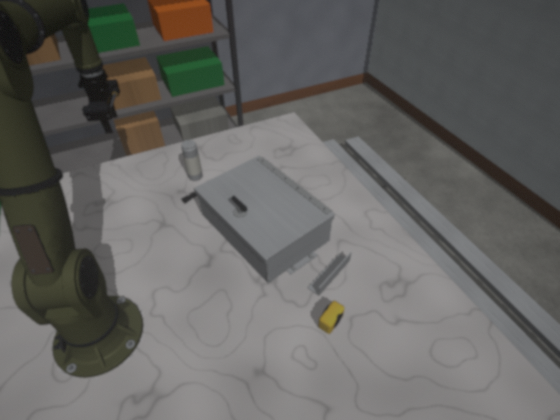

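The scene view shows the lid with front corners at about (281,180) and (377,224) and the black T-bar at (319,202). The side view shows the bar at (238,203). Next I'll enlarge both.

Run:
```python
import cv2, numpy as np
a=cv2.imread("pics/scene0.png")[170:310,230:390]; b=cv2.imread("pics/side0.png")[150:290,180:340]
cv2.imwrite("pics/crA.png",cv2.resize(a,(800,700)[:2],interpolation=cv2.INTER_CUBIC)[:600])
cv2.imwrite("pics/crB.png",cv2.resize(b,(800,700),interpolation=cv2.INTER_CUBIC)[:600])
```

```text
(no output)
```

View pics/crA.png

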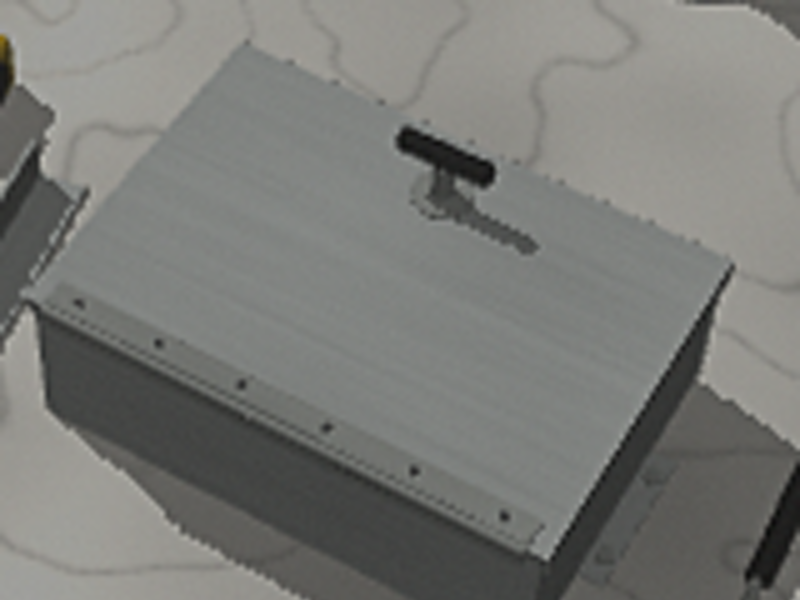

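View pics/crB.png

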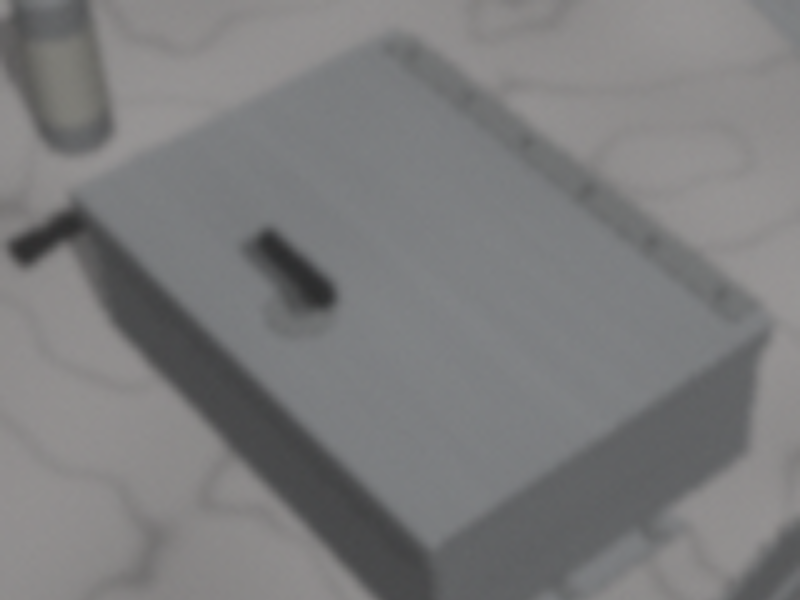

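Create h.py:
```python
import numpy as np
from scipy.spatial.transform import Rotation as R
from scipy.optimize import least_squares
def proj(c,P):
    T=np.array(c["world_from_camera"]); p=(np.atleast_2d(P)-T[:3,3])@T[:3,:3]
    return np.c_[c["fx"]*p[:,0]/p[:,2]+c["cx"], c["fy"]*p[:,1]/p[:,2]+c["cy"]]
def model(q):
    x,y,a,l=q
    b=[-.034*np.sin(-l),.034*np.cos(l)]
    L=np.array([[-.132,.185,.125],[-.132,-.185,.125],[.129,-.185,.125],[.129,.185,.125],[-.082+b[0]*-1*-1*-1,b[1],.162],[-.082+b[0],-b[1],.162]])
    L[4,0]=-.082-.034*np.sin(l); L[5,0]=-.082+.034*np.sin(l)
    return R.from_euler('z',a).apply(L)+[x,y,0]
```

Run:
```python
from h import *
from cell import read_camera
s=read_camera("scene"); d=read_camera("side")
A=np.array([[733,265],[248,42],[28,298],[548,558],[490,170],[401,139]])/5+[230,170]
B=np.array([[78,195],[432,548],[770,322],[395,32],[265,236],[330,298]])/5+[180,150]
B[4],B[5]=B[4].copy(),B[5].copy()
f=lambda q:np.r_[(proj(s,model(q))-A).ravel(),(proj(d,model(q))-B).ravel()]
r=least_squares(f,[.6,0,0,.1],loss='soft_l1'); print(r.x); print(np.round(r.fun.reshape(-1,2),1).tolist())
q=r.x; m=model(q); print(np.round(m,4).tolist(), m[4:].mean(0), np.degrees(q[2:]))
# loose things: bench-plane estimates
def ground(c,u,v,z=0):
    T=np.array(c["world_from_camera"]);w=T[:3,:3]@[(u-c["cx"])/c["fx"],(v-c["cy"])/c["fy"],1]; return T[:3,3]+w*(z-T[2,3])/w[2]
for n,u,v in(("can",417,290),("strutA",397,252),("strutB",368,316),("tape",224,196),("ang",230,222)): print(n,ground(s,u,v)[:2].round(3))
```

```text
[0.53728862 0.15761973 0.24741419 0.01344709]
[[-0.1, -1.2], [-1.8, -0.4], [-1.7, -0.7], [-0.5, 0.4], [0.1, 1.4], [-0.9, -0.6], [-2.6, -1.5], [-1.3, -0.3], [0.9, -0.9], [-0.4, -1.6], [-1.1, -0.0], [-0.2, 0.0]]
[[0.364, 0.3047, 0.125], [0.4546, -0.0541, 0.125], [0.7077, 0.0098, 0.125], [0.6171, 0.3686, 0.125], [0.449, 0.1704, 0.162], [0.4666, 0.1047, 0.162]] [0.45778561 0.13753811 0.162     ] [14.17578911  0.7704615 ]
can [0.397 0.517]
strutA [0.324 0.385]
strutB [0.578 0.466]
tape [ 0.577 -0.214]
ang [ 0.641 -0.104]
```

Add to h.py:
```python
def go(target, yaw):
    "remaining shift in tool axes to world target & yaw"
    from cell import env
    o=env.get_obs(); r=R.from_euler('xyz',o["tool_rot"],degrees=True)
    d=r.inv().apply(np.array(target)-o["tool_pos"])
    t=-((yaw-o["tool_rot"][2]+180)%360-180)
    print("t",round(o["time_s"],2),"shift",d.round(4),"turn",round(t,2))
```

```text
(no output)
```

Call:
{"fn": "handwheel", "kwargs": {
  "deltas": {"x": [-0.4,-0.4,-0.4,-0.4,-0.4,-0.4,-0.4,-0.4],"y": [-0.383,-0.383,-0.383,-0.383,-0.383,-0.383,-0.383,-0.383],"z": [0,0,0,0,0,0,0,0],"yaw": [58,58,58,58,58,58,58,58],"jaw": [0.087,0.087,0.087,0.087,0.087,0.087,0.087,0.087]}
}}

```text
time_s: 0.87
tool_pos: [0.3548, 0.3273, 0.2396]
tool_rot: [180.0, -0.0, 105.1]
force: [0.9, -0.1, 0.2]
grip_width: 0.087
grasp_force: 0.0
```

```bash
python3 -c "
from h import go; go([.458,.1375,.22],104.95)"
```

```text
t 0.87 shift [-0.2102  0.0501  0.0195] turn 0.17
```

Call:
{"fn": "handwheel", "kwargs": {
  "deltas": {"x": [-0.21,-0.21,-0.21,-0.21,-0.21,-0.21,-0.21,-0.21],"y": [0.05,0.05,0.05,0.05,0.05,0.05,0.05,0.05],"z": [0.02,0.02,0.02,0.02,0.02,0.02,0.02,0.02],"yaw": [0,0,0,0,0,0,0,0],"jaw": [0.087,0.087,0.087,0.087,0.087,0.087,0.087,0.087]}
}}

```text
time_s: 1.53
tool_pos: [0.4582, 0.1405, 0.2195]
tool_rot: [-180.0, -0.0, 105.4]
force: [0.3, 1.2, -0.0]
grip_width: 0.0871
grasp_force: 0.0
```

Run:
```python
from h import go; go([.458,.1375,.22],104.95)
from cell import read_camera
import cv2
c=read_camera("wrist"); cv2.imwrite("pics/w1.png",c["color"])
import numpy as np
print(c["fx"],c["cx"],c["cy"],np.round(c["world_from_camera"],4).tolist())
```

```text
t 1.53 shift [-0.0028 -0.001  -0.0005] turn 0.46
289.33154755457247 287.67731339067916 213.16445611872416 [[0.9641, 0.2567, 0.0675, 0.439], [0.2654, -0.9312, -0.25, 0.2092], [-0.0013, 0.2589, -0.9659, 0.3654], [0.0, 0.0, 0.0, 1.0]]
```

View pics/w1.png

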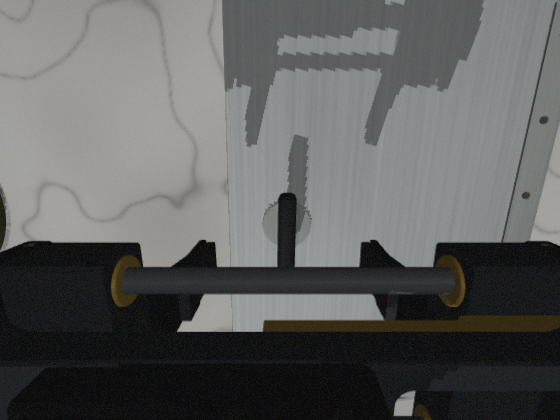

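The wrist view shows the bar running down the middle: far end at about (288,193), round base plate at (287,221). The fingers straddle it at about (210,…) and (365,…), and the front edge runs from (224,100) to (232,330).

Run:
```python
from h import *
from cell import read_camera
c=read_camera("wrist")
def ground(c,u,v,z):
    T=np.array(c["world_from_camera"]);w=T[:3,:3]@[(u-c["cx"])/c["fx"],(v-c["cy"])/c["fy"],1]; return (T[:3,3]+w*(z-T[2,3])/w[2])[:2].round(4)
print("plate",ground(c,287,221,.126),"end",ground(c,288,194,.168),"bar",ground(c,286.5,262,.170),"front",ground(c,224,100,.125),ground(c,232,330,.125))
print("plate/bar predicted px",proj(c,[[.458,.1375,.126],[.449,.1704,.162]]))
```

```text
plate [0.4567 0.1415] end [0.4489 0.1726] bar [0.4614 0.1238] front [0.3832 0.2227] [0.4349 0.0212]
plate/bar predicted px [[287.24191865 225.61852698]
 [287.28352444 195.24221611]]
```

Call:
{"fn": "handwheel", "kwargs": {
  "deltas": {"x": [-0.001,-0.001,-0.001,-0.001,-0.001,-0.001,-0.001,-0.001],"y": [-0.001,-0.001,-0.001,-0.001,-0.001,-0.001,-0.001,-0.001],"z": [0.03,0.06,0.06,0.06,0.06,0.06,0.06,0.06],"yaw": [0.8,0.8,0.8,0.8,0.8,0.8,0.8,0.8],"jaw": [0.06,0.04,0.04,0.005,0.005,0.005,0.005,0.005]},
  "squeeze": 30
}}

```text
time_s: 2.3
tool_pos: [0.4585, 0.1395, 0.1608]
tool_rot: [179.9, -0.0, 104.7]
force: [-0.2, 1.0, 0.1]
grip_width: 0.0414
grasp_force: 0.0
```

Call:
{"fn": "handwheel", "kwargs": {
  "deltas": {"x": [0,0,0],"y": [0,0,0],"z": [0,0,0],"yaw": [0,0,0],"jaw": [0.005,0.005,0.005]}
}}

```text
time_s: 2.55
tool_pos: [0.4579, 0.139, 0.1598]
tool_rot: [180.0, -0.0, 104.7]
force: [-0.4, 0.6, 0.1]
grip_width: 0.0218
grasp_force: 0.0
```

Call:
{"fn": "handwheel", "kwargs": {
  "deltas": {"x": [0,0,0,0,0,0],"y": [0,0,0,0,0,0],"z": [0,0,0,0,0,0],"yaw": [0,0,0,0,0,0],"jaw": [0.005,0.005,0.005,0.005,0.005,0.005]}
}}

```text
time_s: 3.05
tool_pos: [0.4576, 0.1389, 0.1596]
tool_rot: [-180.0, -0.0, 104.7]
force: [-1.0, 0.2, 2.7]
grip_width: 0.013
grasp_force: 30.0
```

Call:
{"fn": "handwheel", "kwargs": {
  "deltas": {"x": [0,0,0,0,0,0],"y": [0,0,0,0,0,0],"z": [0,0,0,0,0,0],"yaw": [-5,-10,-15,-20,-25,-30],"jaw": [0.005,0.005,0.005,0.005,0.005,0.005]}
}}

```text
time_s: 3.55
tool_pos: [0.4569, 0.1386, 0.1596]
tool_rot: [-179.9, -0.1, 134.9]
force: [-4.2, -1.9, 5.2]
grip_width: 0.0129
grasp_force: 30.0
```

Call:
{"fn": "handwheel", "kwargs": {
  "deltas": {"x": [0,0,0,0,0],"y": [0,0,0,0,0],"z": [0,0,0,0,0],"yaw": [-6,-12,-18,-24,-30],"jaw": [0.005,0.005,0.005,0.005,0.005]}
}}

```text
time_s: 3.97
tool_pos: [0.4565, 0.1378, 0.1596]
tool_rot: [-179.8, -0.2, 164.9]
force: [-5.3, -3.3, 6.4]
grip_width: 0.013
grasp_force: 30.0
```

Call:
{"fn": "handwheel", "kwargs": {
  "deltas": {"x": [0,0,0,0,0,0,0],"y": [0,0,0,0,0,0,0],"z": [0,0,0,0,0,0,0],"yaw": [-6,-12,-18,-24,-28.5,-28.5,-28.5],"jaw": [0.005,0.005,0.005,0.005,0.005,0.005,0.005]}
}}

```text
time_s: 4.55
tool_pos: [0.4564, 0.137, 0.1595]
tool_rot: [-179.9, -0.2, -166.9]
force: [-5.8, -5.3, 6.8]
grip_width: 0.0129
grasp_force: 30.0
```

Run:
```python
from h import *
from cell import env
# arc: offsets of TCP along lid arc, in tool axes; grip now at angle 0
o=env.get_obs(); print(o["tool_pos"],o["tool_rot"],o["wrist_torque"])
a=np.radians(14.3); hx=np.array([np.cos(a),np.sin(a),0])
r=R.from_euler('xyz',o["tool_rot"],degrees=True)
for t in range(0,65,5):
    t_=np.radians(t); X,Z=-.211,.0395
    x=X*np.cos(t_)+Z*np.sin(t_)-X; z=-X*np.sin(t_)+Z*np.cos(t_)-Z
    print(t,r.inv().apply(hx*x+[0,0,z]).round(4))
```

```text
[0.45644117 0.13701402 0.15953781] [-179.88554493   -0.246862   -166.86621796] [-1.06970363  1.29344206 -0.01047656]
0 [0. 0. 0.]
5 [-0.0042  0.     -0.0183]
10 [-0.0099  0.0001 -0.0361]
15 [-0.0172  0.0002 -0.0533]
20 [-0.0259  0.0004 -0.0699]
25 [-0.0361  0.0006 -0.0856]
30 [-0.0476  0.0008 -0.1004]
35 [-0.0603  0.001  -0.1141]
40 [-0.0742  0.0013 -0.1267]
45 [-0.0891  0.0016 -0.138 ]
50 [-0.105   0.0019 -0.148 ]
55 [-0.1216  0.0022 -0.1565]
60 [-0.139   0.0025 -0.1636]
```

Call:
{"fn": "handwheel", "kwargs": {
  "deltas": {"x": [-0.002,-0.0042,-0.007,-0.0099,-0.0135,-0.0172,-0.0172],"y": [0,0,0,0.0001,0.0001,0.0002,0.0002],"z": [-0.009,-0.0183,-0.027,-0.0361,-0.045,-0.0533,-0.0533],"yaw": [0,0,0,0,0,0,0],"jaw": [0.005,0.005,0.005,0.005,0.005,0.005,0.005]}
}}

```text
time_s: 5.13
tool_pos: [0.4718, 0.1409, 0.2125]
tool_rot: [-179.9, -0.5, -166.9]
force: [-8.5, -6.5, -3.8]
grip_width: 0.0127
grasp_force: 30.0
```

Call:
{"fn": "handwheel", "kwargs": {
  "deltas": {"x": [-0.0043,-0.0087,-0.0137,-0.0189,-0.0245,-0.0304,-0.0431,-0.0431],"y": [0.0001,0.0002,0.0003,0.0004,0.0005,0.0006,0.0008,0.0008],"z": [-0.0084,-0.0166,-0.0246,-0.0323,-0.0398,-0.0471,-0.0608,-0.0608],"yaw": [0,0,0,0,0,0,0,0],"jaw": [0.005,0.005,0.005,0.005,0.005,0.005,0.005,0.005]}
}}

```text
time_s: 5.8
tool_pos: [0.515, 0.1517, 0.2755]
tool_rot: [-179.9, -0.4, -166.9]
force: [-11.4, -6.4, 4.3]
grip_width: 0.013
grasp_force: 30.0
```

Run:
```python
from cell import read_camera
import cv2
cv2.imwrite("pics/m1.png",read_camera("side")["color"])
```

```text
(no output)
```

View pics/m1.png

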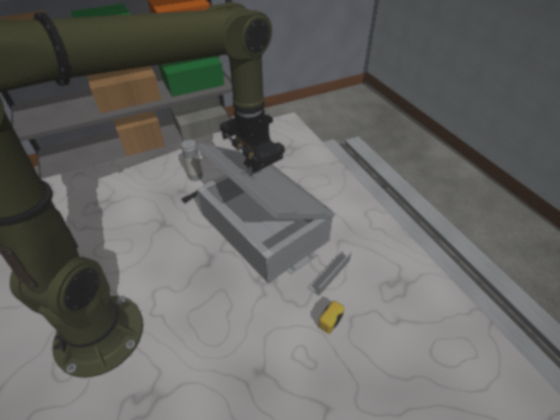

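The lid is up by roughly 35° with the gripper on the handle at (255,150), and the loose things haven't moved. I'll carry on along the arc to 60°.

Call:
{"fn": "handwheel", "kwargs": {
  "deltas": {"x": [-0.0069,-0.0139,-0.0212,-0.0288,-0.0366,-0.0447,-0.0447],"y": [0.0001,0.0003,0.0004,0.0006,0.0007,0.0009,0.0009],"z": [-0.0064,-0.0126,-0.0184,-0.0239,-0.0291,-0.0339,-0.0339],"yaw": [0,0,0,0,0,0,0],"jaw": [0.005,0.005,0.005,0.005,0.005,0.005,0.005]}
}}

```text
time_s: 6.43
tool_pos: [0.5594, 0.1628, 0.3099]
tool_rot: [-179.9, -0.1, -166.9]
force: [-8.8, -6.8, 6.9]
grip_width: 0.0128
grasp_force: 30.0
```

Call:
{"fn": "handwheel", "kwargs": {
  "deltas": {"x": [-0.0082,-0.0166,-0.0252,-0.034,-0.034,-0.034],"y": [0.0001,0.0003,0.0004,0.0006,0.0006,0.0006],"z": [-0.0045,-0.0085,-0.0122,-0.0156,-0.0156,-0.0156],"yaw": [0,0,0,0,0,0],"jaw": [0.005,0.005,0.005,0.005,0.005,0.005]}
}}

```text
time_s: 6.93
tool_pos: [0.5927, 0.1713, 0.3256]
tool_rot: [-179.9, -0.0, -166.9]
force: [-5.0, -4.5, 7.7]
grip_width: 0.0129
grasp_force: 30.0
```

Run:
```python
from cell import read_camera
import cv2
for n in("scene","side"):
    c=read_camera(n)["color"]; cv2.imwrite(f"pics/{n}2.png",c)
a=cv2.imread("pics/scene2.png")[130:290,220:420]; b=cv2.imread("pics/side2.png")[90:290,150:350]
cv2.imwrite("pics/f.png",cv2.resize(a,(800,640),interpolation=cv2.INTER_CUBIC)[:600]); cv2.imwrite("pics/g.png",cv2.resize(b,(600,600),interpolation=cv2.INTER_CUBIC))
```

```text
(no output)
```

View pics/f.png

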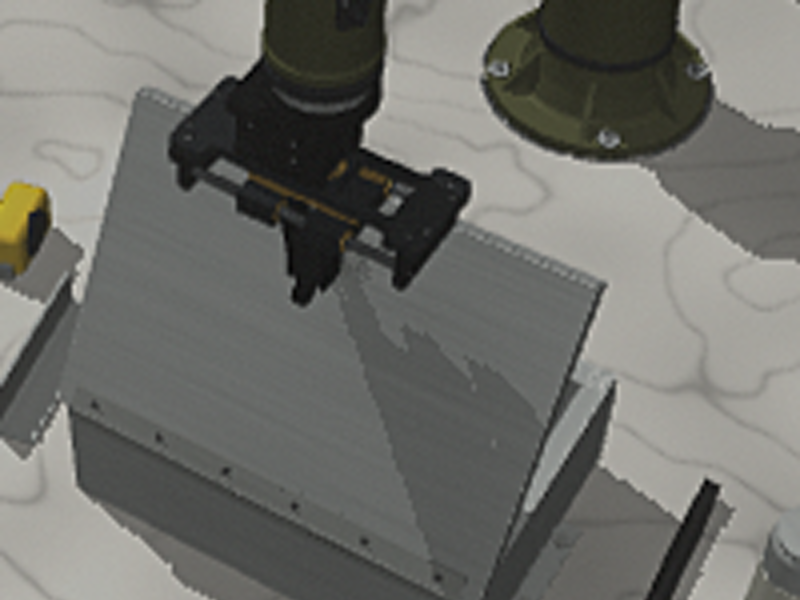

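View pics/g.png

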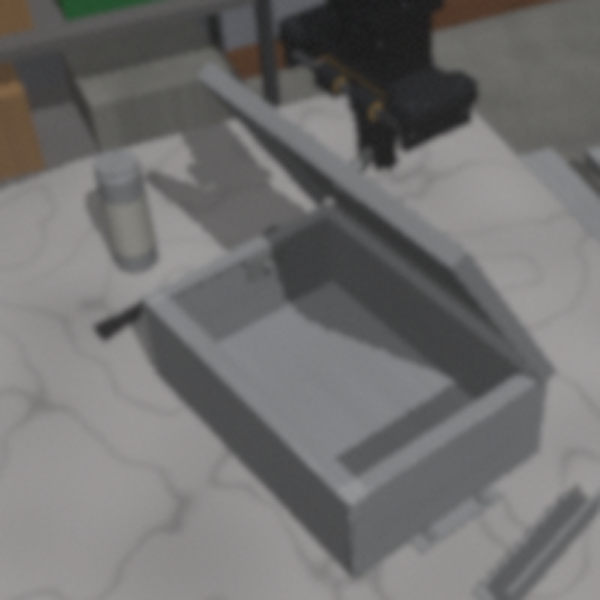

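At about 60° the free corners are at crop pixels (140,90) and (604,287) in the scene view, and at (203,70) and (465,250) in the side view. I'll solve for the angle from those.

Run:
```python
from h import *
from cell import read_camera,env
s=read_camera("scene"); d=read_camera("side")
A=np.array([[604,286],[140,89]])/4+[220,130]; B=np.array([[205,67],[466,252]])/3+[150,90]
def P(t,x,y,a):
    L=np.array([[.129-.261*np.cos(t)+.003*np.sin(t),k*.185,.122+.261*np.sin(t)+.003*np.cos(t)] for k in(1,-1)])
    return R.from_euler('z',a).apply(L)+[x,y,0]
q=[.5373,.1585,.2490]
for nm,f in (("both",lambda v:np.r_[(proj(s,P(v[0],*q))-A).ravel(),(proj(d,P(v[0],*q))-B).ravel()]),("scene",lambda v:(proj(s,P(v[0],*q))-A).ravel()),("side",lambda v:(proj(d,P(v[0],*q))-B).ravel())):
    r=least_squares(f,[1.]); print(nm,np.degrees(r.x),r.fun.round(1))
o=env.get_obs(); h=np.array([q[0]+.129*np.cos(q[2]),q[1]+.129*np.sin(q[2]),.122]); v=o["tool_pos"]+[0,0,.002]-h
x=v[0]*np.cos(q[2])+v[1]*np.sin(q[2]); print("from tcp",np.degrees(np.arctan2(v[2],-x)+np.arctan2(.0395,.211)) - 2*np.degrees(np.arctan2(.0395,.211)), np.hypot(x,v[2]),np.hypot(.211,.040), o["joint_velocities"].round(2))
```

```text
both [58.74391619] [-0.9  0.2 -0.7 -0.1 -0.4 -1.3 -1.4  0.3]
scene [57.70119035] [-0.4 -0.1  0.1 -0.3]
side [58.91337476] [-0.2 -1.5 -1.2  0. ]
from tcp 60.02756879257953 0.2179121688875391 0.214758003343298 [ 0.   -0.01 -0.01  0.05 -0.01 -0.18 -0.01]
```

Call:
{"fn": "handwheel", "kwargs": {
  "deltas": {"x": [-0.002,-0.003,-0.003,-0.003,-0.003,-0.003,-0.003,-0.003],"y": [0,0,0,0,0,0,0,0],"z": [-0.001,-0.001,-0.001,-0.001,-0.001,-0.001,-0.001,-0.001],"yaw": [0,0,0,0,0,0,0,0],"jaw": [0.005,0.005,0.005,0.005,0.005,0.005,0.005,0.005]}
}}

```text
time_s: 7.8
tool_pos: [0.5948, 0.1717, 0.3265]
tool_rot: [-179.9, -0.1, -166.9]
force: [-6.4, -4.6, 6.4]
grip_width: 0.0128
grasp_force: 30.0
```

Call:
{"fn": "handwheel", "kwargs": {
  "deltas": {"x": [0,0,0,0,0,0],"y": [0,0,0,0,0,0],"z": [0,0,0,0,0,0],"yaw": [0,0,0,0,0,0],"jaw": [0.005,0.005,0.005,0.005,0.005,0.005]}
}}

```text
time_s: 8.3
tool_pos: [0.5948, 0.1718, 0.3264]
tool_rot: [-179.9, -0.1, -166.9]
force: [-6.8, -5.6, 7.2]
grip_width: 0.0126
grasp_force: 30.0
```

```bash
python3 -c "
from cell import env; print(env.sign_off())"
```

```text
the job is handed in; nothing more can be done
None
```

I turned the latch about 88° anticlockwise and raised the lid to about 60° (camera and arm-position estimates 59–60°), and handed the job in at 8.3 s with the gripper holding the T-handle at 30 N and the loose things untouched; the hand-in gave no verdict.

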